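Unlock the lock box with its key

ROBOT

A 7-joint arm with a two-finger parallel gripper is mounted at the origin on the work surface. World frame = base frame: x ahead of the robot, y to its left, z up, the work surface at z = 0. Lengths are in m, angles in rad, forces in N, time in s.
With the tool pointing down it reaches from about 0.4 to 0.85 m from the base axis. Payload 10.4 kg.
Tool frame: the origin (TCP) lies on the mounting face of the last link; the fingertips stand 182 mm ahead of it and the grasp point (between the pads) lies 164 mm ahead of it; z points along the fingers, y is the line along which they close (so a half turn about z gives the same grasp; the last joint's range is limited). The gripper opens to 87 mm and grips with 3 to 60 N. Pads are 19 mm wide; open, the fingers measure 117 mm over their backs; the gripper's body (75 mm by 190 mm) begins 51 mm behind the grasp point.
Start: joints at [-1.185, 0.332, -0.065, 1.46, 0.022, 1.35, -0.088], TCP at [0.248, 0.574, 0.405] pointing down, gripper open.
Joint ranges: [-2.6, 2.6], [-0.5, 2.12], [-1.47, 1.34], [0.16, 2.42], [-1.27, 4.41], [0.06, 2.06], [-2.6, 2.6]. Speed limits (rad/s): [2.22, 2.22, 2.79, 2.79, 3.14, 3.14, 3.14].

INTERFACE

Orientations are given as a unit quaternion [x, y, z, w].
In Python, from cell import env gives the robot as it stands.
- The arm moves only by the tool servo_tool, never from a script. Its argument "plan" is a list of rows, each an object with "travel": the shift along the tool's x, y, z in units of 25 mm (1.0 is 25 mm), a list of three; "spin": the turn about the tool's z in units of 5 degrees (1.0 is 5 degrees); "jaw": the opening in per cent of the stroke, from 0 (shut) to 100 (fully open). A call has 1 to 20 rows; each row is the pose to reach, as a shift and turn from the pose commanded when the call began, along the tool's axes at that moment; what a row does not reach only later rows make up. A row lasts 1/12 s, in which the tool goes at most 41.7 mm and 7.16 degrees, less where a joint would pass 70% of its speed; a pose out of reach is approached as far as the arm can. A call with a gripper value outside its range is refused whole. The fingers move at their own pace and stop on an object; "grip_force" is the grip in N (left out, the last holds). Time passes only in rows, so rows that repeat a pose let the fingers close. It gives the time, the measured TCP pose, the force, the opening and the grip force at its end, in the units of the state.
- env.state(): the state, without advancing time (a new reading comes with each control period).
- env.read_camera(name): name is "scene" or "top" or "wrist"; returns a dict with "image" (480x640x3 uint8, blue, green, red), "fx", "fy", "cx", "cy" (pixels), "extrinsics" (4x4, takes a point from camera to world coordinates); the wrist camera has in their place "T_tool_cam" (4x4, takes a point from camera to tool coordinates, whose origin is the TCP and whose axes are the flange's). Camera axes: x right, y down, z forward; pixel columns grow to the right and rows downward; lengths in m; the calibration is good to about 2 mm. A picture is of the moment at which its call begins: read the wrist's pose just before it. There is no depth.
- env.hand_in(): hands the job in; it is judged then, once.
The state is a dict: "t": time; "joint_positions": joint angles; "qvel": joint speeds; "tau": joint torques, N m; "eef_pos": TCP position; "tcp_rot": TCP orientation; "ft_force": force on the tool from outside, world axes, zero at the start; "wrist_torque": the same for the moment, N m; "opening": opening from 0.0 (shut) to 1.0 (fully open); "gripper_force": force on a finger pad.
Only numpy, scipy, OpenCV 4.12 (cv2) and the standard library are available. Lean on these libraries where they do the work, as an engineer would, in place of code of your own. Each camera call takes 0.05 s, during which the arm holds its last target. There are 200 camera calls.

TASK

Take the key out of the wooden tool block and push it fully home into the keyhole in the lid of the grey lock box. Turn it gently clockwise until you feel it come up against its stop and let the lid spring ajar, then turn the key back home, draw it out and stand it back fully in its slot in the tool block. Do not force the lock, leave the lid ajar, and do not disturb the model car, the paint jar or the drink can.

Things in the scene. Friction and masses are not known exactly. Their poses are not given: they have to be found in the camera images.
- key_bow (a point): the key's black plastic bow: an upright plate 30 wide (x) x 8 thick (y) x 24 high, the point is its centre. Below it a thin neck, then, 26 mm under the point, the underside of a 15 mm round steel collar. Key x lies along the width of bow and bit, z up the shank. Turned half round it is the same key. 35 g. It stands upright at the start.
- key_collar (a point): centre of the underside of the key's collar, 26 mm below key_bow on the key's axis. Below it a 4.4 mm round shank, 18 mm long, carries a double bit 18 wide (key x) x 4 thick (key y), from 6 to 15.5 mm below the collar. With the key fully home in the lock, the collar rests on the lock plate.
- slot (a point): mouth centre of the key's slot, in the top (42 mm above the bench) of the pale wooden tool block (150 x 56 mm, fixed). Slot 24 x 9 mm, long side along the point's x, 24 mm deep. The key stands in it with its collar on the block's top and 2 to 3 mm of play. Bench tools stand in the block's other end, 80 to 100 mm off towards the point's -x, up to 125 mm high.
- keyhole (a point): mouth centre of the keyhole in the 46 mm steel plate on the lid, 92 mm above the bench (lid shut). Slot 19.6 x 5.4 mm, long side along the point's x, bevelled 0.8 mm, plate 4.5 mm thick; z up. Below it the key drives the lock, 6 degrees play each way. The stop comes at 60 to 90 degrees of turn, varies, must be felt: turn with under 0.2 Nm, push with under 40 N. The key comes out only at home.
- lid (a joint): angle of the lid about its rear hinge, rad; 0 is locked shut. Once the key has turned the cam off its strike (by 58 degrees) a spring pushes the lid up with 5 N, to about 0.06 (8 mm at the keyhole, 142 mm from the hinge). A key held stiffly holds it down: raise it 10 mm with the lid before turning back, or the cam locks again (it clears the strike from 0.04). Draw the key out square to the lid.
- box: grey steel lock box, 182 x 250 x 90 mm, heavy, does not move. Origin: centre of its underside; x runs from the lock side to the hinge side. The lid's folded wire handle lies 80 mm behind the keyhole, 8 mm high.
- car: black model car, 160 x 72 x 47 mm, origin under its centre on the bench; leave it alone
- jar: small paint jar with a black cap, 38 mm across, 45 high, origin under its centre; leave it alone
- can: aluminium drink can, 66 mm across, 120 high, origin under its centre; leave it alone

How it is judged:
On the way, in this order (a step that is already met when the one before it is completed fails the run):
1. the key is fully home in the lock, its collar on the plate (z of key_collar in the frame of keyhole between -0.004 and 0.002 m and horizontal distance between key_collar and keyhole below 0.004 m), for 0.1 s.
2. the key, still in the lock, has turned it against its stop (contact force between lock_stop and lock_lug above 1 N and z of key_collar in the frame of keyhole below 0.006 m and horizontal distance between key_collar and keyhole below 0.005 m), for 0.1 s.
3. the key, still in the lock, is turned back home (within 8 degrees) with the lid ajar (angle between the x axis of key_collar and the x axis of keyhole, either way round below 0.14 rad and value of joint lid above 0.04 rad and z of key_collar in the frame of keyhole below 0.006 m and horizontal distance between key_collar and keyhole below 0.005 m), for 0.1 s.
At the end, for the whole second after the job is handed in: the lid is ajar and still (0.04 to 0.12 rad), and the key is let go, at rest and upright in its slot in the tool block, collar down on the block (within 3 mm in height, 6 mm sideways, 7 degrees of upright) (value of joint lid between 0.04 and 0.12 rad and velocity of joint lid below 0.05 rad/s and z of key_collar in the frame of slot between -0.003 and 0.003 m and horizontal distance between key_collar and slot below 0.006 m and angle between key_collar's own z axis and vertical below 0.12 rad and linear speed of key below 0.02 m/s); the robot touches nothing.
It fails at once if the key is forced: the key and the lock box press on each other with over 45 N (contact force between key and box above 45 N).
It fails at once if the lock is forced past its stop (over 15 N on the stop, 0.2 Nm on the key) (contact force between lock_stop and lock_lug above 15 N).
It fails at once if the model car is disturbed (moved over 15 mm) (distance of car from where it was at the start of the episode above 0.015 m).
It fails at once if the paint jar is disturbed (moved over 15 mm) (distance of jar from where it was at the start of the episode above 0.015 m).
It fails at once if the drink can is disturbed (moved over 15 mm) (distance of can from where it was at the start of the episode above 0.015 m).
It also fails if it takes over 72 s, if anything falls off the work surface, if the arm or the gripper's body presses on something with over 40 N, if the wrist force passes 120 N, or if a joint passes its speed limit or range.

## Working session

There is one attempt and no reset: what is moved stays moved. The work goes in short steps, Python scripts to look and compute and a tool call to move; the robot and the scene stay as the last step left them, time stands still between calls to the robot, and variables do not carry over. Pictures are saved under pics/ and viewed, at most 13 in all, crops included, and the job is handed in when it is done.

Besides the shell and the picture viewer there is one more tool, called after "Emit:" as name([rows], argument=value, ...), one row to a line, values as JSON. servo_tool: Moves the arm, as the interface text tells. Its arguments: {"type":"object","properties":{"plan":{"type":"array","items":{"type":"object","properties":{"travel":{"type":"array","items":{"type":"number"}},"spin":{"type":"number"},"jaw":{"type":"number"}}}},"grip_force":{"type":"number"}},"required":["plan"]}

```bash
mkdir -p pics; cat > h.py <<'E'
import numpy as np, cv2
from cell import env
from scipy.spatial.transform import Rotation as R
def snap(n):
    s=env.state(); c=env.read_camera(n)
    if n=="wrist":
        T=np.eye(4);T[:3,:3]=R.from_quat(s["tcp_rot"]).as_matrix();T[:3,3]=s["eef_pos"]
        c["X"]=T@np.array(c["T_tool_cam"])
    else: c["X"]=np.array(c["extrinsics"])
    return c
def ray(c,u,v,z):
    d=c["X"][:3,:3]@np.array([(u-c["cx"])/c["fx"],(v-c["cy"])/c["fy"],1]);o=c["X"][:3,3]
    return o+d*(z-o[2])/d[2]
def proj(c,p):
    q=np.linalg.inv(c["X"])@np.append(p,1);return q[0]/q[2]*c["fx"]+c["cx"],q[1]/q[2]*c["fy"]+c["cy"]
E
python3 - <<'E'
from h import *
for n in ["top","scene","wrist"]:
    c=snap(n);cv2.imwrite(f"pics/{n}0.png",c["image"]);print(n,c["fx"],c["cx"],c["cy"],c["X"].round(3).tolist())
s=env.state();print({k:np.round(v,4).tolist() for k,v in s.items()})
E
```

```text
top 534.6711217325327 316.6757658967166 236.5092236506414 [[-0.002, -0.997, 0.073, 0.526], [-1.0, 0.0, -0.015, 0.009], [0.015, -0.073, -0.997, 1.089], [0.0, 0.0, 0.0, 1.0]]
scene 507.572178714233 322.09641339622357 237.54131426332415 [[-0.292, 0.507, -0.811, 1.505], [0.956, 0.176, -0.234, 0.285], [0.024, -0.844, -0.536, 0.687], [0.0, 0.0, 0.0, 1.0]]
wrist 399.5064838801537 317.979472349961 238.4892339048214 [[0.399, 0.89, 0.222, 0.188], [0.917, -0.387, -0.096, 0.601], [0.0, 0.242, -0.97, 0.385], [0.0, 0.0, 0.0, 1.0]]
{'t': 0.15, 'joint_positions': [-1.1846, 0.3328, -0.0647, 1.4607, 0.0216, 1.3499, -0.0885], 'qvel': [-0.0002, -0.0035, 0.0012, -0.0028, 0.0014, -0.0005, 0.0019], 'tau': [0.0, -62.363, 0.0241, -39.0147, -0.0614, 0.0371, 0.0001], 'eef_pos': [0.2484, 0.5734, 0.4041], 'tcp_rot': [0.2029, 0.9792, -0.0005, -0.0001], 'ft_force': [-0.511, -0.598, -0.1284], 'wrist_torque': [-0.0249, -0.0217, 0.0163], 'gripper_force': 0.0, 'opening': 0.9973}
```

View pics/top0.png

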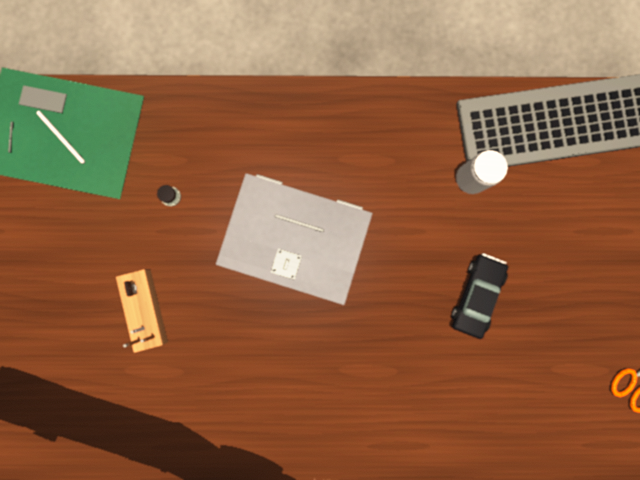

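View pics/scene0.png

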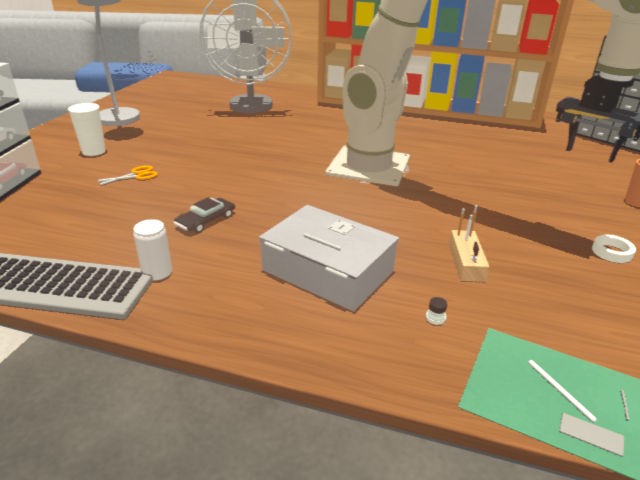

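The top view shows the tool block at about (138,310) with the key's bow at (131,288). The lock plate is at (286,264), the jar at (168,195), the can at (485,170) and the car at (480,297). The scene view shows the tools standing at the robot end of the block.

```bash
python3 - <<'E'
from h import *
c=snap("top");im=c["image"];hsv=cv2.cvtColor(im,cv2.COLOR_BGR2HSV)
def rect(m,x0,y0,x1,y1,z,name):
    k=np.zeros_like(m);k[y0:y1,x0:x1]=m[y0:y1,x0:x1]
    cs,_=cv2.findContours(k,0,2);a=max(cs,key=cv2.contourArea)
    P=np.array([ray(c,*p[0],z)[:2] for p in a],np.float32)
    r=cv2.minAreaRect(P*1000);b=cv2.boxPoints(r)
    e=[b[1]-b[0],b[2]-b[1]];l=max(e,key=np.linalg.norm)
    print(name,np.round(r[0],1),np.round(r[1],1),"longdir deg",round(np.degrees(np.arctan2(l[1],l[0])),1))
H,S,V=cv2.split(hsv)
rect(((V>165)&(S>70)&(H>10)).astype(np.uint8)*255,100,255,180,365,.042,"block")
rect(((V>215)&(S<60)).astype(np.uint8)*255,260,240,312,288,.0925,"plate")
rect(((V>110)&(S<60)).astype(np.uint8)*255,205,160,385,315,.09,"box")
k=np.zeros_like(V);k[278:300,118:145]=(V[278:300,118:145]<70)*255
ys,xs=np.nonzero(k);print("bow",xs.mean(),ys.mean(),ray(c,xs.mean(),ys.mean(),.072),len(xs))
crop=cv2.resize(np.hstack([im[260:360,100:180],im[234:334,250:330]]),None,fx=4.5,fy=4.5,interpolation=2)
cv2.imwrite("pics/c1.png",crop)
E
```

```text
block [459.5 337.8] [154.1  60.1] longdir deg 14.8
plate [548.1  51.5] [49.2 48.7] longdir deg 72.8
box [598.   35.4] [249.4 183.9] longdir deg 72.5
bow 128.9322033898305 288.0508474576271 [0.50319872 0.34740758 0.072     ] 59
```

View pics/c1.png

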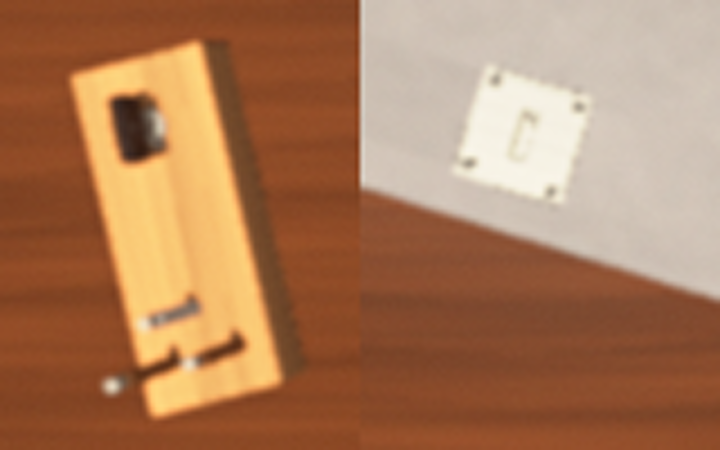

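The crops show the slot and key at the upper end of the block, and the keyhole slot running along the box's x axis. I'll move over the key.

Emit:
servo_tool([
  {"travel":[-1.2,-0.4,0.2],"spin":-0.7,"jaw":100},
  {"travel":[-2.4,-0.8,0.4],"spin":-1.4,"jaw":60},
  {"travel":[-3.6,-1.2,0.5],"spin":-2.1,"jaw":60},
  {"travel":[-4.8,-1.6,0.7],"spin":-2.8,"jaw":60},
  {"travel":[-6,-2,0.9],"spin":-3.5,"jaw":60},
  {"travel":[-7.2,-2.4,1.0],"spin":-4.2,"jaw":60},
  {"travel":[-8.4,-2.8,1.2],"spin":-5,"jaw":60},
  {"travel":[-9.6,-3.2,1.4],"spin":-5.8,"jaw":60},
  {"travel":[-10.8,-3.6,1.6],"spin":-6.6,"jaw":60},
  {"travel":[-12,-4,1.7],"spin":-7.2,"jaw":60},
  {"travel":[-12.9,-4.3,1.8],"spin":-7.64,"jaw":60},
  {"travel":[-12.94,-4.27,1.8],"spin":-7.64,"jaw":60},
  {"travel":[-12.94,-4.27,1.8],"spin":-7.64,"jaw":60},
  {"travel":[-12.94,-4.27,1.8],"spin":-7.64,"jaw":60},
])

```text
t: 1.37
eef_pos: [0.5023, 0.3476, 0.3596]
tcp_rot: [-0.129, 0.992, 0.0, -0.0]
ft_force: [-1.1, 0.8, -0.8]
opening: 0.603
gripper_force: 0.0
```

```bash
python3 - <<'E'
from h import *
s=env.state();print(s["t"],s["eef_pos"],R.from_quat(s["tcp_rot"]).as_matrix().round(3).tolist(),s["joint_positions"])
c=snap("wrist");im=c["image"];cv2.imwrite("pics/w1.png",im)
print(proj(c,[.503,.347,.068]))
E
```

```text
1.3667 [0.50231191 0.34764136 0.35961457] [[-0.967, -0.255, -0.001], [-0.255, 0.967, 0.0], [0.0, 0.001, -1.0]] [-0.70343291  0.32607956  0.02915507  1.56473737 -0.01063433  1.25111714
  1.15628002]
(np.float64(314.79229398836594), np.float64(235.97362207934165))
```

View pics/w1.png

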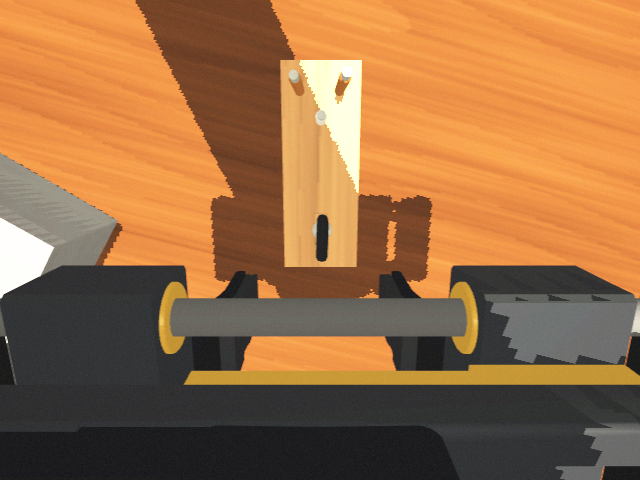

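The wrist view shows the key's bow at (322,238), spanning rows 215–262 and well aligned. The block's edges are at columns 282–358 and its near end is at row 267.

```bash
python3 - <<'E'
from h import *
c=snap("wrist");im=c["image"];T=env.state();g=cv2.cvtColor(im,cv2.COLOR_BGR2GRAY)
Rm=R.from_quat(T["tcp_rot"]).as_matrix();P=np.array(T["eef_pos"])
tl=lambda p:((np.array(p)-P)@Rm*1000).round(1)
k=np.zeros_like(g);k[205:266,305:340]=(g[205:266,305:340]<45)*255
n,l,st,ce=cv2.connectedComponentsWithStats(k);i=1+st[1:,4].argmax();print(st[i],ce[i])
b=np.argwhere(l==i);v0,v1=b[:,0].min(),b[:,0].max()
uf=b[b[:,0]>v1-8][:,1].mean();un=b[b[:,0]<v0+8][:,1].mean()
print("far top",tl(ray(c,uf,v1+.5,.08)),"near top",tl(ray(c,un,v0-.5,.08)),"near low",tl(ray(c,un,v0-.5,.056)))
print("u far near",uf,un)
h=cv2.cvtColor(im,cv2.COLOR_BGR2HSV)
for v in (90,150,180,250,258):
    r=g[v,260:385].astype(int);d=np.abs(np.diff(r));print(v,[260+int(j) for j in np.argsort(d)[-4:]])
for u,v in ((282,267),(357,267)): print(tl(ray(c,u,v,.042)))
print("block ends",tl(ray(c,320,60,.042)),tl(ray(c,320,267,.042)))
E
```

```text
[316 215  11  47 447] [320.94854586 237.93064877]
far top [-15.6   2.7 279.8] near top [ 16.9   3.3 279.8] near low [ 12.4   3.6 303.8]
u far near 320.4307692307692 321.2878787878788
90 [309, 279, 333, 343]
150 [280, 281, 338, 358]
180 [358, 281, 350, 357]
250 [282, 314, 315, 326]
258 [282, 355, 325, 315]
[-31.9 -27.1 317.8]
[-32.1  31.7 317.8]
block ends [118.4   2.8 317.8] [-32.    2.7 317.8]
```

Emit:
servo_tool([
  {"travel":[0,0.11,1],"spin":0,"jaw":45},
  {"travel":[0.02,0.11,2],"spin":0,"jaw":45},
  {"travel":[0.02,0.11,3],"spin":0,"jaw":45},
  {"travel":[0.02,0.11,4],"spin":0,"jaw":45},
  {"travel":[0.02,0.11,4.6],"spin":0,"jaw":45},
  {"travel":[0.02,0.11,5],"spin":0,"jaw":45},
  {"travel":[0.02,0.11,5.1],"spin":0,"jaw":45},
  {"travel":[0.02,0.11,5.1],"spin":0,"jaw":45},
], grip_force=12)

```text
t: 2.13
eef_pos: [0.5012, 0.3501, 0.2322]
tcp_rot: [-0.129, 0.992, 0.0, -0.0]
ft_force: [1.0, -0.1, 0.1]
opening: 0.453
gripper_force: 0.0
```

Emit:
servo_tool([
  {"travel":[0,0,0],"spin":0,"jaw":30},
  {"travel":[0,0,0],"spin":0,"jaw":15},
  {"travel":[0,0,0],"spin":0,"jaw":10},
  {"travel":[0,0,0],"spin":0,"jaw":5},
  {"travel":[0,0,0],"spin":0,"jaw":0},
  {"travel":[0,0,0],"spin":0,"jaw":0},
  {"travel":[0,0,0],"spin":0,"jaw":0},
])

```text
t: 2.72
eef_pos: [0.5017, 0.3496, 0.2325]
tcp_rot: [-0.129, 0.992, 0.0, 0.0]
ft_force: [-0.2, 0.2, 1.4]
opening: 0.09
gripper_force: 12.0
```

```bash
python3 - <<'E'
from h import *
s=env.state();print({k:np.round(v,4).tolist() for k,v in s.items()})
c=snap("wrist");cv2.imwrite("pics/w2.png",c["image"])
E
```

```text
{'t': 2.7167, 'joint_positions': [-0.7009, 0.4482, 0.0222, 1.6832, -0.0115, 1.0098, 1.1539], 'qvel': [-0.0004, 0.0003, -0.0005, 0.0028, 0.0004, 0.0013, 0.0007], 'tau': [0.0051, -63.6414, 1.5545, -33.2883, 0.0224, -0.0334, -0.0001], 'eef_pos': [0.5017, 0.3496, 0.2325], 'tcp_rot': [-0.1286, 0.9917, 0.0002, 0.0002], 'ft_force': [-0.222, 0.2241, 1.3668], 'wrist_torque': [0.0019, 0.0629, -0.07], 'gripper_force': 12.0001, 'opening': 0.0903}
```

View pics/w2.png

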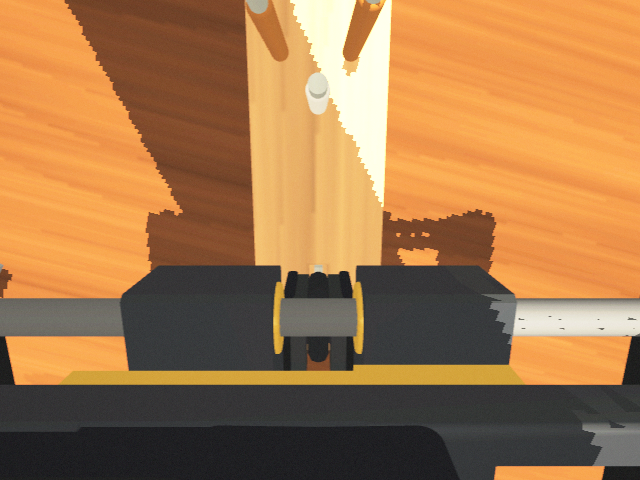

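The key is gripped: opening 7.9 mm and centred at column 318. I'll raise the grip force, lift and carry it over, stopping about 20 mm past the keyhole so the camera can see both.

Emit:
servo_tool([
  {"travel":[0,0,0],"spin":0,"jaw":0},
  {"travel":[0,0,0],"spin":0,"jaw":0},
  {"travel":[0,0,-0.4],"spin":0,"jaw":0},
  {"travel":[0,0,-1.2],"spin":0,"jaw":0},
  {"travel":[0,0,-2.2],"spin":0,"jaw":0},
  {"travel":[0,0,-3.2],"spin":0,"jaw":0},
  {"travel":[0,-0.6,-3.8],"spin":0.3,"jaw":0},
  {"travel":[0.1,-1.8,-4],"spin":1,"jaw":0},
  {"travel":[0.15,-3,-4],"spin":1.6,"jaw":0},
  {"travel":[0.2,-4.2,-4],"spin":2.2,"jaw":0},
  {"travel":[0.25,-5.4,-4],"spin":2.9,"jaw":0},
  {"travel":[0.3,-6.6,-4],"spin":3.5,"jaw":0},
  {"travel":[0.35,-7.8,-4],"spin":4.1,"jaw":0},
  {"travel":[0.4,-9,-4],"spin":4.8,"jaw":0},
  {"travel":[0.5,-10.2,-4],"spin":5.4,"jaw":0},
  {"travel":[0.55,-11.2,-4],"spin":5.9,"jaw":0},
  {"travel":[0.58,-12,-4],"spin":6.3,"jaw":0},
  {"travel":[0.58,-12.42,-4],"spin":6.42,"jaw":0},
  {"travel":[0.58,-12.42,-4],"spin":6.42,"jaw":0},
  {"travel":[0.58,-12.42,-4],"spin":6.42,"jaw":0},
], grip_force=45)

```text
t: 4.43
eef_pos: [0.5668, 0.0465, 0.3323]
tcp_rot: [0.15, 0.989, 0.0, -0.0]
ft_force: [-0.5, 0.8, 0.7]
opening: 0.088
gripper_force: 45.0
```

```bash
python3 - <<'E'
from h import *
s=env.state();print({k:np.round(v,4).tolist() for k,v in s.items()})
c=snap("wrist");im=c["image"];cv2.imwrite("pics/w3full.png",im)
cv2.imwrite("pics/w3.png",cv2.resize(im[140:340,220:420],None,fx=3,fy=3,interpolation=cv2.INTER_NEAREST))
Rm=R.from_quat(s["tcp_rot"]).as_matrix();P=np.array(s["eef_pos"])
for p in [(0,0,.208),(.009,0,.2055),(.009,0,.196),(0,0,.190),(.02,0,P[2]-.092)]: print(p,np.round(proj(c,P+Rm@np.array(p)),1))
E
```

```text
{'t': 4.4333, 'joint_positions': [-0.3882, 0.2601, 0.265, 1.7215, -0.074, 1.1698, 1.167], 'qvel': [-0.0199, 0.0004, -0.0232, 0.0029, -0.0031, -0.0008, -0.0034], 'tau': [2.1764, -53.3754, 5.1502, -36.8527, 0.2618, 0.0893, 0.0813], 'eef_pos': [0.5668, 0.0465, 0.3323], 'tcp_rot': [0.1499, 0.9887, 0.0003, -0.0002], 'ft_force': [-0.4812, 0.8132, 0.6732], 'wrist_torque': [0.0012, 0.0209, -0.0309], 'gripper_force': 45.0002, 'opening': 0.0883}
(0, 0, 0.208) [315.8 275.9]
(0.009, 0, 0.2055) [315.7 260.1]
(0.009, 0, 0.196) [315.6 266.1]
(0, 0, 0.19) [315.7 289.1]
(0.02, 0, np.float64(0.24025533939196506)) [315.9 223.3]
```

View pics/w3.png

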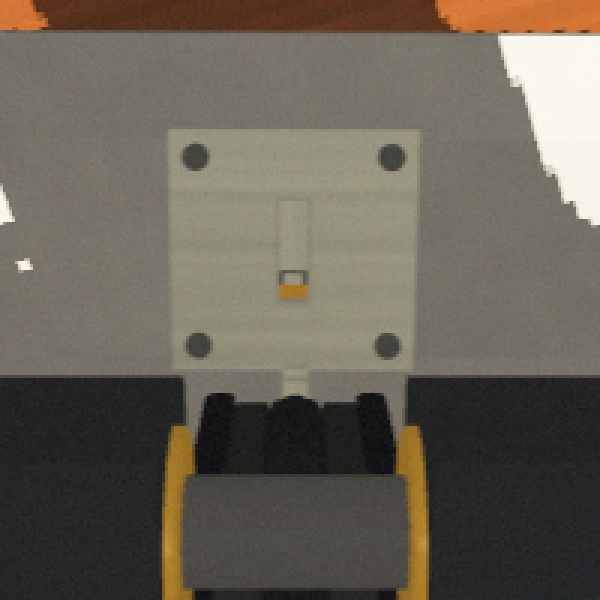

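The crop shows the keyhole slot at image columns 312.7–322.7, rows 206–240, and the bit's near end at column 318.3, row 262.7. I'll refine both numerically.

```bash
python3 - <<'E'
from h import *
s=env.state();c=snap("wrist");g=cv2.cvtColor(c["image"],cv2.COLOR_BGR2GRAY).astype(float)
Rm=R.from_quat(s["tcp_rot"]).as_matrix();P=np.array(s["eef_pos"])
tl=lambda p:((np.array(p)-P)@Rm*1000).round(2)
np.set_printoptions(linewidth=200)
print("slot across rows 212-225",g[210:226,308:328].mean(0).round(0))
print("slot along",list(zip(range(200,246),g[200:246,315:321].mean(1).round(0))))
print("bit rows 258-275",list(zip(range(258,278),g[258:278,316:321].mean(1).round(0))))
print("bit across",g[264:268,308:330].mean(0).round(0),g[268:272,308:330].mean(0).round(0))
print("plate rows",g[176:270,300:306].mean(1).round(0)[[*range(0,12)]],g[255:270,290:296].mean(1).round(0))
for a in [(312.7,206.3),(322.7,206.3),(312.7,240),(322.7,240),(276,182.7),(360,182.7),(277.5,263),(357.5,263)]: print(a,tl(ray(c,a[0]-.5,a[1]-.5,.092)))
E
```

```text
slot across rows 212-225 [143. 142. 137. 143. 149. 148. 149. 149. 148. 148. 147. 146. 143. 138. 140. 144. 144. 145. 145. 144.]
slot along [(200, np.float64(152.0)), (201, np.float64(151.0)), (202, np.float64(152.0)), (203, np.float64(150.0)), (204, np.float64(146.0)), (205, np.float64(142.0)), (206, np.float64(138.0)), (207, np.float64(137.0)), (208, np.float64(147.0)), (209, np.float64(147.0)), (210, np.float64(148.0)), (211, np.float64(148.0)), (212, np.float64(148.0)), (213, np.float64(146.0)), (214, np.float64(147.0)), (215, np.float64(148.0)), (216, np.float64(146.0)), (217, np.float64(148.0)), (218, np.float64(147.0)), (219, np.float64(146.0)), (220, np.float64(146.0)), (221, np.float64(146.0)), (222, np.float64(146.0)), (223, np.float64(147.0)), (224, np.float64(146.0)), (225, np.float64(145.0)), (226, np.float64(146.0)), (227, np.float64(146.0)), (228, np.float64(145.0)), (229, np.float64(146.0)), (230, np.float64(144.0)), (231, np.float64(82.0)), (232, np.float64(122.0)), (233, np.float64(133.0)), (234, np.float64(133.0)), (235, np.float64(131.0)), (236, np.float64(124.0)), 
[... 742 characters left out ...]
277, np.float64(26.0))]
bit across [114. 114. 116. 117. 116. 121. 133. 140. 141. 141. 140. 139. 138. 136. 130. 120. 116. 116. 117. 116. 118. 117.] [112. 114. 112. 114. 114. 118. 136. 148. 145. 139. 138. 137. 141. 143. 134. 118. 116. 115. 116. 116. 115. 115.]
plate rows [116. 116. 115. 117. 116. 115. 115. 117. 145. 148. 148. 148.] [142. 137. 138. 137. 134. 136. 137. 138. 140. 122. 116. 115. 115. 116. 115.]
(312.7, 206.3) [ 29.97  -2.04 240.17]
(322.7, 206.3) [ 29.96   3.54 240.18]
(312.7, 240) [ 10.58  -2.14 240.16]
(322.7, 240) [ 10.57   3.55 240.17]
(276, 182.7) [ 43.12 -22.15 240.17]
(360, 182.7) [ 43.03  24.05 240.2 ]
(277.5, 263) [ -3.08 -22.56 240.14]
(357.5, 263) [ -3.19  23.68 240.17]
```

Emit:
servo_tool([
  {"travel":[0.4,-0.01,0.2],"spin":0.05,"jaw":0},
  {"travel":[0.84,-0.016,0.5],"spin":0.1,"jaw":0},
  {"travel":[0.84,-0.016,0.9],"spin":0.1,"jaw":0},
  {"travel":[0.84,-0.016,1.1],"spin":0.1,"jaw":0},
  {"travel":[0.84,-0.016,1.1],"spin":0.1,"jaw":0},
  {"travel":[0.84,-0.016,1.1],"spin":0.1,"jaw":0},
  {"travel":[0.84,-0.016,1.1],"spin":0.1,"jaw":0},
])

```text
t: 5.12
eef_pos: [0.5471, 0.0515, 0.305]
tcp_rot: [0.155, 0.988, 0.0, 0.0]
ft_force: [0.5, -0.2, -0.6]
opening: 0.088
gripper_force: 45.0
```

```bash
python3 - <<'E'
from h import *
s=env.state();print({k:np.round(v,4).tolist() for k,v in s.items() if k in("eef_pos","tcp_rot","ft_force","wrist_torque")})
c=snap("wrist");im=c["image"]
cv2.imwrite("pics/w4.png",cv2.resize(im[190:310,250:390],None,fx=5,fy=5,interpolation=cv2.INTER_NEAREST))
E
```

```text
{'eef_pos': [0.5471, 0.0515, 0.305], 'tcp_rot': [0.1548, 0.9879, 0.0, 0.0002], 'ft_force': [0.4881, -0.1842, -0.5772], 'wrist_torque': [0.0575, -0.0052, 0.0241]}
```

View pics/w4.png

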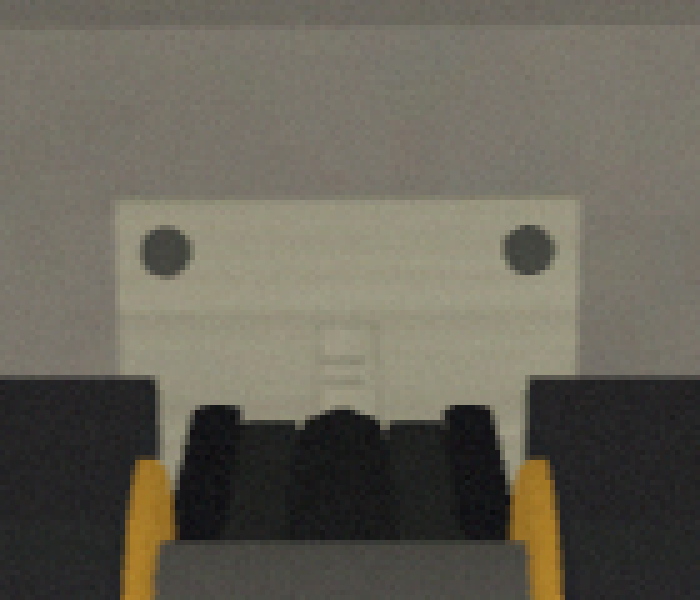

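The crop shows the bit hovering just above the slot, centred at about column 318.4 against 319.6 for the slot, so a sub-millimetre correction is needed.

```bash
cat > m.py <<'E'
from h import *
s=env.state();c=snap("wrist");g=cv2.GaussianBlur(cv2.cvtColor(c["image"],cv2.COLOR_BGR2GRAY),(1,3),0).astype(float)
Rm=R.from_quat(s["tcp_rot"]).as_matrix();P=np.array(s["eef_pos"])
tl=lambda p:((np.array(p)-P)@Rm*1000).round(2)
def edge(a,sgn,o):  # subpixel strongest edge
    d=np.diff(a)*sgn;i=d[1:-1].argmax()+1;w=np.clip(d[i-1:i+2],0,None);return o+i+.5+(w*[-1,0,1]).sum()/w.sum()
for r in (236,246,256):
    a=g[r-3:r+3].mean(0);L=edge(a[262:290],1,262);Rr=edge(a[350:380],-1,350)
    print(r,L,Rr,tl(ray(c,L,r-.5,.092)),tl(ray(c,Rr,r-.5,.092)))
t=edge(g[222:240,285:350].mean(1),1,222);print("plate front",t,tl(ray(c,316,t,.092)))
np.set_printoptions(linewidth=200)
print(g[261:269,308:334].mean(0).round(0));print(list(zip(range(250,276),g[250:276,316:321].mean(1).round(0))))
print(P,[np.round(proj(c,P+Rm@np.array(p)),1) for p in [(.009,0,.206),(.009,0,.1965)]])
E
python3 m.py
```

```text
236 286.6666666666667 351.2429718875502 [ 19.51 -14.49 213.1 ] [ 19.44  17.71 213.11]
246 272.9413407821229 365.25126903553297 [ 14.36 -21.48 213.1 ] [ 14.26  24.83 213.12]
256 273.3581560283688 364.9975369458128 [  9.13 -21.42 213.11] [  9.03  24.85 213.12]
plate front 229.43542857142856 [2.257e+01 1.400e-01 2.131e+02]
[146. 145. 146. 145. 143. 142. 140. 142. 144. 144. 142. 142. 141. 139. 142. 147. 144. 140. 142. 146. 146. 145. 146. 148. 146. 146.]
[(250, np.float64(151.0)), (251, np.float64(148.0)), (252, np.float64(144.0)), (253, np.float64(141.0)), (254, np.float64(141.0)), (255, np.float64(145.0)), (256, np.float64(149.0)), (257, np.float64(150.0)), (258, np.float64(149.0)), (259, np.float64(148.0)), (260, np.float64(146.0)), (261, np.float64(140.0)), (262, np.float64(138.0)), (263, np.float64(144.0)), (264, np.float64(147.0)), (265, np.float64(142.0)), (266, np.float64(138.0)), (267, np.float64(143.0)), (268, np.float64(149.0)), (269, np.float64(150.0)), (270, np.float64(143.0)), (271, np.float64(106.0)), (272, np.float64(52.0)), (273, np.float64(26.0)), (274, np.float64(25.0)), (275, np.float64(25.0))]
[0.54710607 0.05142437 0.30511806] [array([315.7, 259.8]), array([315.7, 265.8])]
```

Emit:
servo_tool([
  {"travel":[0.016,0.022,0],"spin":0,"jaw":0},
  {"travel":[0.016,0.022,0.1],"spin":0,"jaw":0},
  {"travel":[0.016,0.022,0.2],"spin":0,"jaw":0},
  {"travel":[0.016,0.022,0.26],"spin":0,"jaw":0},
  {"travel":[0.016,0.022,0.3],"spin":0,"jaw":0},
  {"travel":[0.016,0.022,0.34],"spin":0,"jaw":0},
  {"travel":[0.016,0.022,0.34],"spin":0,"jaw":0},
  {"travel":[0.016,0.022,0.34],"spin":0,"jaw":0},
])

```text
t: 5.88
eef_pos: [0.5465, 0.0521, 0.2962]
tcp_rot: [0.155, 0.988, 0.0, -0.0]
ft_force: [1.2, 0.2, 0.1]
opening: 0.086
gripper_force: 45.0
```

```bash
cat > st.py <<'E'
from h import *
s=env.state();Rm=R.from_quat(s["tcp_rot"]).as_matrix()
print("t",s["t"],"pos",np.round(s["eef_pos"],4),"F_tool",np.round(np.array(s["ft_force"])@Rm,2),"M_tool",np.round(np.array(s["wrist_torque"])@Rm,3),"yaw",np.round(np.degrees(np.arctan2(Rm[1,1],Rm[0,1])),2),"zax",Rm[:,2].round(4),"op",round(s["opening"],4))
E
python3 st.py
```

```text
t 5.8833 pos [0.5465 0.0521 0.2962] F_tool [-1.05  0.52 -0.15] M_tool [ 0.003 -0.043 -0.004] yaw 72.18 zax [-0.  0. -1.] op 0.0859
```

Emit:
servo_tool([
  {"travel":[0,0,0.08],"spin":0,"jaw":0},
  {"travel":[0,0,0.16],"spin":0,"jaw":0},
  {"travel":[0,0,0.24],"spin":0,"jaw":0},
  {"travel":[0,0,0.32],"spin":0,"jaw":0},
  {"travel":[0,0,0.4],"spin":0,"jaw":0},
  {"travel":[0,0,0.46],"spin":0,"jaw":0},
  {"travel":[0,0,0.5],"spin":0,"jaw":0},
  {"travel":[0,0,0.5],"spin":0,"jaw":0},
])

```text
t: 6.55
eef_pos: [0.5464, 0.0521, 0.2834]
tcp_rot: [0.155, 0.988, -0.0, -0.0]
ft_force: [0.3, 0.2, 0.1]
opening: 0.087
gripper_force: 45.0
```

```bash
python3 st.py
```

```text
t 6.55 pos [0.5464 0.0521 0.2834] F_tool [-0.26  0.31 -0.14] M_tool [-0.072 -0.013  0.009] yaw 72.18 zax [-5.e-04 -0.e+00 -1.e+00] op 0.0873
```

Almost home. I'll creep down to contact.

Emit:
servo_tool([
  {"travel":[0,0,0.02],"spin":0,"jaw":0},
  {"travel":[0,0,0.04],"spin":0,"jaw":0},
  {"travel":[0,0,0.05],"spin":0,"jaw":0},
  {"travel":[0,0,0.05],"spin":0,"jaw":0},
])

```text
t: 6.88
eef_pos: [0.5465, 0.0521, 0.2828]
tcp_rot: [0.155, 0.988, 0.0, 0.0]
ft_force: [-1.8, 0.5, 4.3]
opening: 0.085
gripper_force: 45.0
```

```bash
python3 st.py
```

```text
t 6.8833 pos [0.5465 0.0521 0.2828] F_tool [ 1.84 -0.05 -4.33] M_tool [0.184 0.43  0.02 ] yaw 72.18 zax [ 3.e-04  2.e-04 -1.e+00] op 0.0845
```

Emit:
servo_tool([
  {"travel":[0,0,0.01],"spin":0.5,"jaw":0},
  {"travel":[0,0,0.01],"spin":1,"jaw":0},
  {"travel":[0,0,0.01],"spin":1.5,"jaw":0},
  {"travel":[0,0,0.01],"spin":2,"jaw":0},
  {"travel":[0,0,0.01],"spin":2.5,"jaw":0},
  {"travel":[0,0,0.01],"spin":3,"jaw":0},
  {"travel":[0,0,0.01],"spin":3,"jaw":0},
  {"travel":[0,0,0.01],"spin":3,"jaw":0},
])

```text
t: 7.55
eef_pos: [0.5468, 0.0523, 0.2827]
tcp_rot: [0.282, 0.959, 0.0, 0.001]
ft_force: [1.2, 1.1, 5.6]
opening: 0.088
gripper_force: 45.0
```

```bash
python3 st.py
```

```text
t 7.55 pos [0.5468 0.0523 0.2827] F_tool [-0.38  1.56 -5.58] M_tool [-0.271 -0.06  -0.002] yaw 57.27 zax [ 1.4e-03  5.0e-04 -1.0e+00] op 0.0883
```

Emit:
servo_tool([
  {"travel":[0,0,0],"spin":0.8,"jaw":0},
  {"travel":[0,0,0],"spin":1.6,"jaw":0},
  {"travel":[0,0,0],"spin":2.4,"jaw":0},
  {"travel":[0,0,0],"spin":3.2,"jaw":0},
  {"travel":[0,0,0],"spin":4,"jaw":0},
  {"travel":[0,0,0],"spin":4.8,"jaw":0},
  {"travel":[0,0,0],"spin":5.6,"jaw":0},
  {"travel":[0,0,0],"spin":6.4,"jaw":0},
  {"travel":[0,0,0],"spin":7.2,"jaw":0},
  {"travel":[0,0,0],"spin":7.4,"jaw":0},
  {"travel":[0,0,0],"spin":7.4,"jaw":0},
  {"travel":[0,0,0],"spin":7.4,"jaw":0},
])

```text
t: 8.55
eef_pos: [0.547, 0.0526, 0.2828]
tcp_rot: [0.571, 0.821, 0.001, 0.001]
ft_force: [4.8, 3.7, 5.0]
opening: 0.085
gripper_force: 45.0
```

```bash
python3 st.py
```

```text
t 8.55 pos [0.547  0.0526 0.2828] F_tool [ 1.77  5.79 -4.95] M_tool [-1.302  0.359 -0.073] yaw 20.37 zax [ 2.2e-03  9.0e-04 -1.0e+00] op 0.0847
```

Emit:
servo_tool([
  {"travel":[0.01,0.025,0],"spin":0,"jaw":0},
  {"travel":[0.01,0.025,0],"spin":0.4,"jaw":0},
  {"travel":[0.01,0.025,0],"spin":0.8,"jaw":0},
  {"travel":[0.01,0.025,0],"spin":1.2,"jaw":0},
  {"travel":[0.01,0.025,0],"spin":1.2,"jaw":0},
])

```text
t: 8.97
eef_pos: [0.5473, 0.0527, 0.2825]
tcp_rot: [0.614, 0.789, 0.001, 0.0]
ft_force: [4.6, 2.3, 4.4]
opening: 0.089
gripper_force: 45.0
```

```bash
python3 st.py
```

```text
t 8.9667 pos [0.5473 0.0527 0.2825] F_tool [ 1.12  5.07 -4.41] M_tool [-1.098  0.372 -0.036] yaw 14.21 zax [ 1.2e-03  4.0e-04 -1.0e+00] op 0.0893
```

Emit:
servo_tool([
  {"travel":[0.005,0.02,0],"spin":0.2,"jaw":0},
  {"travel":[0.005,0.02,0],"spin":0.4,"jaw":0},
  {"travel":[0.005,0.02,0],"spin":0.4,"jaw":0},
])

```text
t: 9.22
eef_pos: [0.5476, 0.0529, 0.2824]
tcp_rot: [0.628, 0.778, 0.0, 0.0]
ft_force: [2.2, 1.9, 5.9]
opening: 0.09
gripper_force: 45.0
```

```bash
python3 st.py
```

```text
t 9.2167 pos [0.5476 0.0529 0.2824] F_tool [ 1.37  2.58 -5.91] M_tool [-0.846  0.345 -0.074] yaw 12.2 zax [ 4.e-04  2.e-04 -1.e+00] op 0.0899
```

Emit:
servo_tool([
  {"travel":[0.005,0.01,0],"spin":0.2,"jaw":0},
  {"travel":[0.005,0.01,0],"spin":0.4,"jaw":0},
  {"travel":[0.005,0.01,0],"spin":0.4,"jaw":0},
])

```text
t: 9.47
eef_pos: [0.5477, 0.0529, 0.2824]
tcp_rot: [0.642, 0.767, 0.0, 0.0]
ft_force: [1.7, 1.3, 6.2]
opening: 0.088
gripper_force: 45.0
```

```bash
python3 st.py
```

```text
t 9.4667 pos [0.5477 0.0529 0.2824] F_tool [ 0.96  1.91 -6.24] M_tool [-0.66   0.316 -0.139] yaw 10.19 zax [ 1.e-04  1.e-04 -1.e+00] op 0.0884
```

Emit:
servo_tool([
  {"travel":[0,0,0],"spin":0.06,"jaw":0},
  {"travel":[0,0,0],"spin":0.06,"jaw":0},
])

```text
t: 9.63
eef_pos: [0.5477, 0.0529, 0.2824]
tcp_rot: [0.643, 0.766, 0.0, 0.0]
ft_force: [2.3, 1.6, 5.4]
opening: 0.085
gripper_force: 45.0
```

```bash
python3 st.py
```

```text
t 9.6333 pos [0.5477 0.0529 0.2824] F_tool [ 1.16  2.52 -5.38] M_tool [-0.647  0.339 -0.124] yaw 9.94 zax [ 2.e-04  1.e-04 -1.e+00] op 0.0848
```

Emit:
servo_tool([
  {"travel":[0,0,0],"spin":0.06,"jaw":0},
  {"travel":[0,0,0],"spin":0.12,"jaw":0},
  {"travel":[0,0,0],"spin":0.12,"jaw":0},
])

```text
t: 9.88
eef_pos: [0.5477, 0.0529, 0.2824]
tcp_rot: [0.647, 0.762, 0.0, 0.0]
ft_force: [1.8, 2.5, 5.9]
opening: 0.087
gripper_force: 45.0
```

```bash
python3 st.py
```

```text
t 9.8833 pos [0.5477 0.0529 0.2824] F_tool [ 2.21  2.17 -5.85] M_tool [-0.613  0.282 -0.026] yaw 9.34 zax [ 2.e-04  1.e-04 -1.e+00] op 0.0869
```

```bash
cat > st.py <<'E'
from h import *
S=[]
for i in range(4):
    if i: env.read_camera("wrist")
    s=env.state();Rm=R.from_quat(s["tcp_rot"]).as_matrix();S.append(np.r_[np.array(s["ft_force"])@Rm,np.array(s["wrist_torque"])@Rm])
S=np.array(S)
print("t",s["t"],"pos",np.round(s["eef_pos"],4),"F",S[:,:3].mean(0).round(2),"M",S[:,3:].mean(0).round(3),"Mz",S[:,5].round(3),"yaw",np.round(np.degrees(np.arctan2(Rm[1,1],Rm[0,1])),2),"zax",Rm[:,2].round(4))
E
```

Emit:
servo_tool([
  {"travel":[0,0.01,0],"spin":0.1,"jaw":0},
  {"travel":[0,0.01,0],"spin":0.2,"jaw":0},
  {"travel":[0,0.01,0],"spin":0.3,"jaw":0},
])

```text
t: 10.13
eef_pos: [0.5479, 0.0529, 0.2824]
tcp_rot: [0.657, 0.754, -0.0, -0.0]
ft_force: [2.0, 2.5, 7.1]
opening: 0.086
gripper_force: 45.0
```

```bash
python3 st.py
```

```text
t 10.2833 pos [0.5479 0.0529 0.2824] F [ 2.13  1.69 -6.55] M [-0.444  0.316 -0.078] Mz [-0.089 -0.133 -0.015 -0.075] yaw 7.84 zax [-1.e-04  1.e-04 -1.e+00]
```

Emit:
servo_tool([
  {"travel":[0.01,0,0],"spin":0.1,"jaw":0},
  {"travel":[0.01,0,0],"spin":0.2,"jaw":0},
  {"travel":[0.01,0,0],"spin":0.3,"jaw":0},
])

```text
t: 10.53
eef_pos: [0.5479, 0.053, 0.2824]
tcp_rot: [0.667, 0.745, -0.0, 0.0]
ft_force: [2.5, 0.8, 7.0]
opening: 0.088
gripper_force: 45.0
```

```bash
python3 st.py
```

```text
t 10.6833 pos [0.5479 0.053  0.2824] F [ 1.01  1.92 -6.4 ] M [-0.466  0.176 -0.052] Mz [-0.042 -0.029 -0.044 -0.092] yaw 6.34 zax [-0.e+00 -1.e-04 -1.e+00]
```

Emit:
servo_tool([
  {"travel":[0.01,0,0],"spin":0.1,"jaw":0},
  {"travel":[0.01,0,0],"spin":0.2,"jaw":0},
  {"travel":[0.01,0,0],"spin":0.2,"jaw":0},
])

```text
t: 10.93
eef_pos: [0.5479, 0.0531, 0.2824]
tcp_rot: [0.674, 0.739, -0.0, 0.0]
ft_force: [2.6, 0.4, 6.7]
opening: 0.086
gripper_force: 45.0
```

```bash
python3 st.py
```

```text
t 11.0833 pos [0.5479 0.0531 0.2824] F [ 0.92  2.29 -6.34] M [-0.472  0.072 -0.049] Mz [ 0.02  -0.043 -0.085 -0.088] yaw 5.33 zax [-0.e+00 -3.e-04 -1.e+00]
```

Emit:
servo_tool([
  {"travel":[0,0.01,0],"spin":0.1,"jaw":0},
  {"travel":[0,0.01,0],"spin":0.2,"jaw":0},
  {"travel":[0,0.01,0],"spin":0.3,"jaw":0},
])

```text
t: 11.33
eef_pos: [0.548, 0.0531, 0.2824]
tcp_rot: [0.683, 0.73, -0.0, 0.0]
ft_force: [0.8, 0.7, 7.4]
opening: 0.089
gripper_force: 45.0
```

```bash
python3 st.py
```

```text
t 11.4833 pos [0.548  0.0531 0.2824] F [ 0.37  1.31 -7.52] M [-0.298  0.072 -0.048] Mz [-0.018 -0.015 -0.05  -0.11 ] yaw 3.83 zax [-3.e-04 -3.e-04 -1.e+00]
```

Emit:
servo_tool([
  {"travel":[0,0,0],"spin":0.1,"jaw":0},
  {"travel":[0,0,0],"spin":0.2,"jaw":0},
  {"travel":[0,0,0],"spin":0.2,"jaw":0},
])

```text
t: 11.73
eef_pos: [0.548, 0.0531, 0.2824]
tcp_rot: [0.69, 0.724, -0.0, 0.0]
ft_force: [2.2, 0.2, 6.7]
opening: 0.085
gripper_force: 45.0
```

```bash
python3 st.py
```

```text
t 11.8833 pos [0.548  0.0531 0.2824] F [ 0.68  1.69 -7.15] M [-0.302  0.1   -0.069] Mz [-0.085 -0.067 -0.064 -0.06 ] yaw 2.84 zax [-3.e-04 -4.e-04 -1.e+00]
```

Emit:
servo_tool([
  {"travel":[0,0,0],"spin":0.1,"jaw":0},
  {"travel":[0,0,0],"spin":0.2,"jaw":0},
  {"travel":[0,0,0],"spin":0.2,"jaw":0},
])

```text
t: 12.13
eef_pos: [0.548, 0.0531, 0.2824]
tcp_rot: [0.696, 0.718, -0.0, 0.0]
ft_force: [0.9, -0.3, 7.1]
opening: 0.086
gripper_force: 45.0
```

```bash
python3 st.py
```

```text
t 12.2833 pos [0.548  0.0531 0.2824] F [ 0.68  1.91 -6.96] M [-0.357  0.093 -0.033] Mz [-0.038  0.025 -0.11  -0.007] yaw 1.84 zax [-2.e-04 -3.e-04 -1.e+00]
```

Emit:
servo_tool([
  {"travel":[0,0,0],"spin":0.1,"jaw":0},
  {"travel":[0,0,0],"spin":0.2,"jaw":0},
  {"travel":[0,0,0],"spin":0.2,"jaw":0},
])

```text
t: 12.53
eef_pos: [0.5481, 0.0531, 0.2824]
tcp_rot: [0.702, 0.712, -0.0, 0.0]
ft_force: [1.8, 1.1, 7.8]
opening: 0.085
gripper_force: 45.0
```

```bash
python3 st.py
```

```text
t 12.6833 pos [0.5481 0.0531 0.2824] F [ 0.86  1.66 -7.47] M [-0.354  0.103 -0.036] Mz [-0.092 -0.087 -0.013  0.049] yaw 0.84 zax [-2.e-04 -3.e-04 -1.e+00]
```

Emit:
servo_tool([
  {"travel":[0,0,0],"spin":0.08,"jaw":0},
  {"travel":[0,0,0],"spin":0.16,"jaw":0},
  {"travel":[0,0,0],"spin":0.24,"jaw":0},
  {"travel":[0,0,0],"spin":0.24,"jaw":0},
])

```text
t: 13.02
eef_pos: [0.5481, 0.0531, 0.2824]
tcp_rot: [0.71, 0.705, -0.0, 0.0]
ft_force: [2.2, 0.7, 7.3]
opening: 0.087
gripper_force: 45.0
```

```bash
python3 st.py
```

```text
t 13.1667 pos [0.5481 0.0531 0.2824] F [ 0.95  1.77 -7.43] M [-0.383  0.085 -0.079] Mz [-0.043 -0.032 -0.118 -0.123] yaw -0.37 zax [-2.e-04 -3.e-04 -1.e+00]
```

Emit:
servo_tool([
  {"travel":[0,0,0],"spin":0.08,"jaw":0},
  {"travel":[0,0,0],"spin":0.16,"jaw":0},
  {"travel":[0,0,0],"spin":0.16,"jaw":0},
])

```text
t: 13.42
eef_pos: [0.5481, 0.0531, 0.2824]
tcp_rot: [0.714, 0.7, -0.0, 0.0]
ft_force: [1.3, 0.9, 6.3]
opening: 0.088
gripper_force: 45.0
```

```bash
python3 st.py
```

```text
t 13.5667 pos [0.5481 0.0531 0.2824] F [ 1.1   1.8  -6.85] M [-0.38   0.101 -0.05 ] Mz [-0.02  -0.066 -0.045 -0.068] yaw -1.16 zax [-1.e-04 -4.e-04 -1.e+00]
```

Emit:
servo_tool([
  {"travel":[0,0,0],"spin":0.08,"jaw":0},
  {"travel":[0,0,0],"spin":0.16,"jaw":0},
  {"travel":[0,0,0],"spin":0.24,"jaw":0},
  {"travel":[0,0,0],"spin":0.24,"jaw":0},
])

```text
t: 13.9
eef_pos: [0.5481, 0.0531, 0.2824]
tcp_rot: [0.722, 0.692, -0.0, 0.0]
ft_force: [2.0, 1.2, 6.3]
opening: 0.087
gripper_force: 45.0
```

```bash
python3 st.py
```

```text
t 14.05 pos [0.5481 0.0531 0.2824] F [ 0.61  1.81 -6.35] M [-0.453  0.096 -0.064] Mz [-0.054 -0.046 -0.051 -0.106] yaw -2.37 zax [-1.e-04 -3.e-04 -1.e+00]
```

Emit:
servo_tool([
  {"travel":[0,0,0],"spin":0.08,"jaw":0},
  {"travel":[0,0,0],"spin":0.16,"jaw":0},
  {"travel":[0,0,0],"spin":0.24,"jaw":0},
  {"travel":[0,0,0],"spin":0.24,"jaw":0},
])

```text
t: 14.38
eef_pos: [0.5481, 0.0531, 0.2824]
tcp_rot: [0.729, 0.685, -0.0, 0.0]
ft_force: [2.3, 1.5, 6.9]
opening: 0.091
gripper_force: 45.0
```

```bash
python3 st.py
```

```text
t 14.5333 pos [0.5481 0.0531 0.2824] F [ 1.36  1.85 -6.63] M [-0.447  0.132 -0.114] Mz [-0.148 -0.085 -0.106 -0.117] yaw -3.56 zax [ 0.e+00 -3.e-04 -1.e+00]
```

Emit:
servo_tool([
  {"travel":[0,0,0],"spin":0.06,"jaw":0},
  {"travel":[0,0,0],"spin":0.06,"jaw":0},
])

```text
t: 14.7
eef_pos: [0.5481, 0.0531, 0.2824]
tcp_rot: [0.731, 0.683, -0.0, 0.0]
ft_force: [2.5, 1.1, 7.2]
opening: 0.088
gripper_force: 45.0
```

```bash
python3 st.py;python3 st.py
```

```text
t 14.85 pos [0.5481 0.0531 0.2824] F [ 1.16  1.88 -6.54] M [-0.492  0.108 -0.078] Mz [-0.1   -0.082 -0.065 -0.066] yaw -3.86 zax [-0.e+00 -4.e-04 -1.e+00]
t 15.0 pos [0.5481 0.0531 0.2824] F [ 1.06  1.71 -6.28] M [-0.471  0.111 -0.087] Mz [-0.066 -0.114 -0.102 -0.068] yaw -3.86 zax [-0.e+00 -3.e-04 -1.e+00]
```

Slightly raised. I'll continue in small steps.

Emit:
servo_tool([
  {"travel":[0,0,0],"spin":0.05,"jaw":0},
  {"travel":[0,0,0],"spin":0.1,"jaw":0},
  {"travel":[0,0,0],"spin":0.1,"jaw":0},
])

```text
t: 15.25
eef_pos: [0.5481, 0.0531, 0.2824]
tcp_rot: [0.734, 0.68, -0.0, 0.0]
ft_force: [2.0, 0.4, 7.0]
opening: 0.084
gripper_force: 45.0
```

```bash
python3 st.py;python3 st.py
```

```text
t 15.4 pos [0.5481 0.0531 0.2824] F [ 0.64  1.91 -6.53] M [-0.493  0.129 -0.08 ] Mz [-0.14  -0.07  -0.021 -0.088] yaw -4.36 zax [ 0.e+00 -4.e-04 -1.e+00]
t 15.55 pos [0.5481 0.0531 0.2824] F [ 0.69  2.02 -7.07] M [-0.482  0.142 -0.081] Mz [-0.088 -0.096 -0.074 -0.066] yaw -4.36 zax [ 1.e-04 -3.e-04 -1.e+00]
```

Emit:
servo_tool([
  {"travel":[0,0,0],"spin":0.08,"jaw":0},
  {"travel":[0,0,0],"spin":0.16,"jaw":0},
  {"travel":[0,0,0],"spin":0.16,"jaw":0},
])

```text
t: 15.8
eef_pos: [0.5481, 0.0531, 0.2824]
tcp_rot: [0.738, 0.674, -0.0, 0.0]
ft_force: [2.4, 0.4, 7.0]
opening: 0.09
gripper_force: 45.0
```

```bash
python3 st.py;python3 st.py
```

```text
t 15.95 pos [0.5481 0.0531 0.2824] F [ 0.79  2.1  -6.82] M [-0.47   0.135 -0.113] Mz [-0.133 -0.067 -0.134 -0.117] yaw -5.16 zax [ 1.e-04 -4.e-04 -1.e+00]
t 16.1 pos [0.5481 0.0531 0.2824] F [ 0.74  1.87 -6.57] M [-0.476  0.138 -0.108] Mz [-0.117 -0.145 -0.08  -0.091] yaw -5.16 zax [ 1.e-04 -3.e-04 -1.e+00]
```

Emit:
servo_tool([
  {"travel":[0,0,0],"spin":0.06,"jaw":0},
  {"travel":[0,0,0],"spin":0.12,"jaw":0},
  {"travel":[0,0,0],"spin":0.12,"jaw":0},
])

```text
t: 16.35
eef_pos: [0.5482, 0.0531, 0.2824]
tcp_rot: [0.742, 0.671, -0.0, 0.0]
ft_force: [2.1, -0.0, 6.4]
opening: 0.089
gripper_force: 45.0
```

```bash
python3 st.py;python3 st.py
```

```text
t 16.5 pos [0.5481 0.0531 0.2824] F [ 0.57  2.37 -6.53] M [-0.501  0.142 -0.129] Mz [-0.104 -0.148 -0.181 -0.084] yaw -5.76 zax [ 1.e-04 -4.e-04 -1.e+00]
t 16.65 pos [0.5481 0.0531 0.2824] F [ 0.68  2.24 -6.6 ] M [-0.519  0.148 -0.113] Mz [-0.084 -0.133 -0.096 -0.14 ] yaw -5.76 zax [ 1.e-04 -4.e-04 -1.e+00]
```

Emit:
servo_tool([
  {"travel":[0,0,0],"spin":0.05,"jaw":0},
  {"travel":[0,0,0],"spin":0.1,"jaw":0},
  {"travel":[0,0,0],"spin":0.1,"jaw":0},
])

```text
t: 16.9
eef_pos: [0.5482, 0.0531, 0.2824]
tcp_rot: [0.745, 0.667, -0.0, 0.0]
ft_force: [3.1, 0.3, 6.7]
opening: 0.084
gripper_force: 45.0
```

```bash
python3 st.py;python3 st.py
```

```text
t 17.05 pos [0.5481 0.0531 0.2824] F [ 0.86  2.23 -6.78] M [-0.51   0.166 -0.1  ] Mz [-0.124 -0.059 -0.098 -0.117] yaw -6.26 zax [ 1.e-04 -4.e-04 -1.e+00]
t 17.2 pos [0.5481 0.0531 0.2824] F [ 1.26  2.22 -6.39] M [-0.526  0.136 -0.091] Mz [-0.117 -0.074 -0.094 -0.08 ] yaw -6.26 zax [ 1.e-04 -4.e-04 -1.e+00]
```

Emit:
servo_tool([
  {"travel":[0,0,0],"spin":0.06,"jaw":0},
  {"travel":[0,0,0],"spin":0.14,"jaw":0},
  {"travel":[0,0,0],"spin":0.14,"jaw":0},
])

```text
t: 17.45
eef_pos: [0.5482, 0.0531, 0.2824]
tcp_rot: [0.749, 0.663, -0.0, 0.0]
ft_force: [2.1, 1.5, 6.5]
opening: 0.091
gripper_force: 45.0
```

```bash
python3 st.py;python3 st.py
```

```text
t 17.6 pos [0.5482 0.0531 0.2824] F [ 1.15  2.1  -6.69] M [-0.522  0.126 -0.161] Mz [-0.193 -0.146 -0.156 -0.15 ] yaw -6.96 zax [ 2.e-04 -4.e-04 -1.e+00]
t 17.75 pos [0.5481 0.0531 0.2824] F [ 1.12  1.94 -6.25] M [-0.54   0.144 -0.117] Mz [-0.15  -0.106 -0.1   -0.113] yaw -6.96 zax [ 1.e-04 -4.e-04 -1.e+00]
```

Emit:
servo_tool([
  {"travel":[0,0,0],"spin":0.05,"jaw":0},
  {"travel":[0,0,0],"spin":0.1,"jaw":0},
  {"travel":[0,0,0],"spin":0.1,"jaw":0},
])

```text
t: 18.0
eef_pos: [0.5482, 0.0531, 0.2824]
tcp_rot: [0.752, 0.66, -0.0, 0.0]
ft_force: [3.1, 0.4, 5.6]
opening: 0.087
gripper_force: 45.0
```

```bash
sed -i 's/S=\[\]/S=[];Q=[]/; s/    s=env.state();/    s=env.state();Q.append(s["tau"][6]);/; s/range(4)/range(7)/' st.py; echo 'print("tau7",np.round(Q,4),"Mzmean",S[:,5].mean().round(3))'>>st.py; python3 st.py
```

```text
t 18.3 pos [0.5482 0.0531 0.2824] F [ 0.92  2.16 -5.99] M [-0.549  0.163 -0.129] Mz [-0.122 -0.163 -0.098 -0.081 -0.116 -0.182 -0.143] yaw -7.45 zax [ 2.e-04 -4.e-04 -1.e+00]
tau7 [-0.236  -0.1888 -0.1559 -0.146  -0.1435 -0.143  -0.1428] Mzmean -0.129
```

Emit:
servo_tool([
  {"travel":[0,0,0],"spin":0.04,"jaw":0},
  {"travel":[0,0,0],"spin":0.08,"jaw":0},
  {"travel":[0,0,0],"spin":0.08,"jaw":0},
])

```text
t: 18.55
eef_pos: [0.5482, 0.0531, 0.2824]
tcp_rot: [0.754, 0.657, -0.0, 0.0]
ft_force: [3.1, 1.5, 5.9]
opening: 0.091
gripper_force: 45.0
```

```bash
python3 st.py
```

```text
t 18.85 pos [0.5482 0.0531 0.2824] F [ 1.19  2.47 -6.13] M [-0.6    0.169 -0.158] Mz [-0.17  -0.146 -0.173 -0.184 -0.163 -0.164 -0.107] yaw -7.86 zax [ 3.e-04 -4.e-04 -1.e+00]
tau7 [-0.2237 -0.186  -0.1599 -0.1519 -0.1498 -0.1495 -0.1493] Mzmean -0.158
```

Emit:
servo_tool([
  {"travel":[0,0,0],"spin":-0.1,"jaw":0},
  {"travel":[0,0,0],"spin":-0.2,"jaw":0},
  {"travel":[0,0,0],"spin":-0.2,"jaw":0},
])

```text
t: 19.1
eef_pos: [0.5482, 0.0531, 0.2824]
tcp_rot: [0.748, 0.664, -0.0, 0.0]
ft_force: [2.5, 1.9, 6.5]
opening: 0.088
gripper_force: 45.0
```

```bash
python3 st.py
```

```text
t 19.4 pos [0.5482 0.0531 0.2824] F [ 1.04  2.61 -6.34] M [-0.563  0.155 -0.071] Mz [-0.056 -0.071 -0.115 -0.077 -0.07  -0.054 -0.052] yaw -6.86 zax [ 2.e-04 -4.e-04 -1.e+00]
tau7 [ 0.1182  0.023  -0.0429 -0.063  -0.0679 -0.0691 -0.0692] Mzmean -0.071
```

Emit:
servo_tool([
  {"travel":[0.01,0.02,-0.01],"spin":0.1,"jaw":0},
  {"travel":[0.01,0.02,-0.01],"spin":0.2,"jaw":0},
  {"travel":[0.01,0.02,-0.01],"spin":0.26,"jaw":0},
  {"travel":[0.01,0.02,-0.01],"spin":0.26,"jaw":0},
])

```text
t: 19.73
eef_pos: [0.5484, 0.0532, 0.2824]
tcp_rot: [0.756, 0.655, -0.001, 0.0]
ft_force: [2.8, -0.4, 5.6]
opening: 0.086
gripper_force: 45.0
```

```bash
python3 st.py
```

```text
t 20.0333 pos [0.5484 0.0532 0.2824] F [ 0.52  1.7  -5.84] M [-0.329 -0.001 -0.139] Mz [-0.154 -0.175 -0.081 -0.166 -0.171 -0.154 -0.073] yaw -8.16 zax [-8.e-04 -7.e-04 -1.e+00]
tau7 [-0.2813 -0.2106 -0.1675 -0.1548 -0.1517 -0.1509 -0.1508] Mzmean -0.139
```

```bash
python3 - <<'E'
from h import *
c=snap("wrist");im=c["image"];cv2.imwrite("pics/w5full.png",im)
a=cv2.imread("pics/w3full.png")
o=np.hstack([cv2.resize(x[230:320,280:360],None,fx=5,fy=5,interpolation=cv2.INTER_CUBIC) for x in (a,im)])
o=cv2.convertScaleAbs(o,alpha=1.6,beta=20)
cv2.imwrite("pics/w5.png",o)
E
```

```text
(no output)
```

View pics/w5.png

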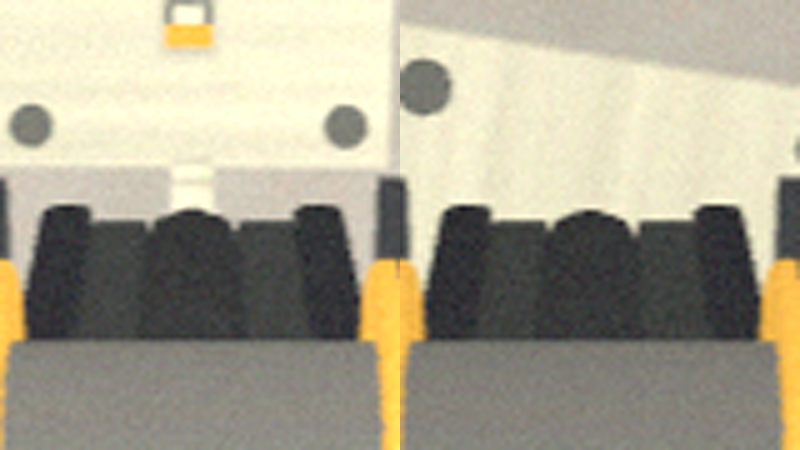

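The bow sits the same in the pads before and now (column 318.4 against 318.0), so the key is not slipping and the lock is still turning. I'll continue in small steps, watching tau7 for a jump in slope.

Emit:
servo_tool([
  {"travel":[0,0.01,0],"spin":0.08,"jaw":0},
  {"travel":[0,0.01,0],"spin":0.16,"jaw":0},
  {"travel":[0,0.01,0],"spin":0.16,"jaw":0},
])

```text
t: 20.33
eef_pos: [0.5486, 0.0532, 0.2824]
tcp_rot: [0.76, 0.65, -0.001, -0.0]
ft_force: [0.8, 0.8, 6.2]
opening: 0.088
gripper_force: 45.0
```

```bash
python3 st.py
```

```text
t 20.6333 pos [0.5486 0.0531 0.2824] F [ 0.57  0.61 -6.81] M [-0.113 -0.003 -0.169] Mz [-0.133 -0.139 -0.128 -0.174 -0.205 -0.217 -0.191] yaw -8.96 zax [-1.e-03 -6.e-04 -1.e+00]
tau7 [-0.3149 -0.2402 -0.1881 -0.1722 -0.1682 -0.1672 -0.1673] Mzmean -0.169
```

Emit:
servo_tool([
  {"travel":[0,0,0],"spin":0.06,"jaw":0},
  {"travel":[0,0,0],"spin":0.12,"jaw":0},
  {"travel":[0,0,0],"spin":0.12,"jaw":0},
])

```text
t: 20.88
eef_pos: [0.5486, 0.0531, 0.2824]
tcp_rot: [0.764, 0.646, -0.001, -0.0]
ft_force: [0.2, 0.5, 6.3]
opening: 0.087
gripper_force: 45.0
```

```bash
python3 st.py
```

```text
t 21.1833 pos [0.5486 0.0532 0.2824] F [ 0.43  0.79 -6.64] M [-0.104  0.026 -0.177] Mz [-0.153 -0.231 -0.137 -0.142 -0.202 -0.233 -0.142] yaw -9.56 zax [-1.1e-03 -6.0e-04 -1.0e+00]
tau7 [-0.2916 -0.235  -0.1957 -0.1838 -0.1807 -0.1801 -0.18  ] Mzmean -0.177
```

Emit:
servo_tool([
  {"travel":[0,0,0],"spin":-0.2,"jaw":0},
  {"travel":[0,0,0],"spin":-0.3,"jaw":0},
  {"travel":[0,0,-0.04],"spin":-0.4,"jaw":0},
  {"travel":[0,0,-0.08],"spin":-0.4,"jaw":0},
  {"travel":[0,0,-0.12],"spin":-0.4,"jaw":0},
  {"travel":[0,0.005,-0.16],"spin":-0.4,"jaw":0},
  {"travel":[0,0.01,-0.2],"spin":-0.4,"jaw":0},
  {"travel":[0,0.01,-0.24],"spin":-0.4,"jaw":0},
  {"travel":[0,0.01,-0.24],"spin":-0.4,"jaw":0},
])

```text
t: 21.93
eef_pos: [0.5488, 0.0532, 0.2883]
tcp_rot: [0.753, 0.658, -0.001, -0.0]
ft_force: [-0.4, -1.7, 1.0]
opening: 0.084
gripper_force: 45.0
```

```bash
python3 st.py
```

```text
t 22.2333 pos [0.5488 0.0533 0.2882] F [-2.9  -0.34 -0.96] M [ 0.14  -0.842 -0.102] Mz [-0.103 -0.127 -0.125 -0.084 -0.108 -0.084 -0.084] yaw -7.64 zax [-1.e-03 -5.e-04 -1.e+00]
tau7 [-0.1078 -0.1054 -0.1015 -0.1    -0.0997 -0.0998 -0.1   ] Mzmean -0.102
```

Emit:
servo_tool([
  {"travel":[0,0,-0.04],"spin":0,"jaw":0},
  {"travel":[0,0.005,-0.08],"spin":0,"jaw":0},
  {"travel":[0,0.01,-0.12],"spin":0,"jaw":0},
  {"travel":[0,0.01,-0.15],"spin":0,"jaw":0},
  {"travel":[0,0.01,-0.15],"spin":0,"jaw":0},
])

```text
t: 22.65
eef_pos: [0.5491, 0.0533, 0.2921]
tcp_rot: [0.753, 0.658, -0.0, -0.0]
ft_force: [-2.0, -4.3, -1.7]
opening: 0.087
gripper_force: 45.0
```

```bash
python3 st.py; python3 - <<'E'
from h import *
c=snap("scene");cv2.imwrite("pics/s6full.png",c["image"])
a=cv2.imread("pics/scene0.png")
cv2.imwrite("pics/s6.png",np.hstack([cv2.resize(x[200:310,250:410],None,fx=2.5,fy=2.5,interpolation=2) for x in(a,c["image"])]))
E
```

```text
t 22.95 pos [0.5491 0.0534 0.292 ] F [-4.74 -1.55  1.58] M [ 0.452 -1.316 -0.116] Mz [-0.106 -0.165 -0.099 -0.134 -0.131 -0.067 -0.112] yaw -7.63 zax [-8.e-04 -4.e-04 -1.e+00]
tau7 [-0.1084 -0.1035 -0.1003 -0.0994 -0.0992 -0.099  -0.0991] Mzmean -0.116
```

View pics/s6.png

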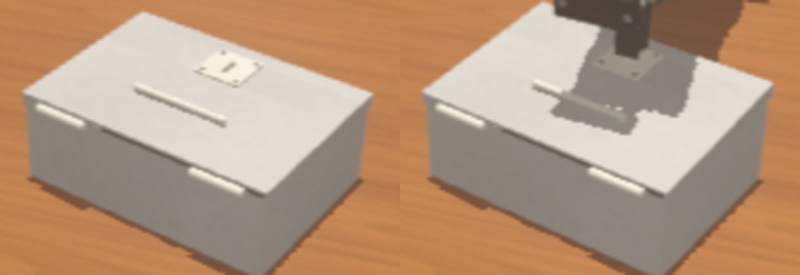

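The lid's front edge has risen about 4 px in the scene view, so the lid is ajar. Next I'll turn the key back.

Emit:
servo_tool([
  {"travel":[-0.005,-0.003,0],"spin":-0.6,"jaw":0},
  {"travel":[-0.01,-0.008,0],"spin":-1.4,"jaw":0},
  {"travel":[-0.01,-0.013,0],"spin":-2.2,"jaw":0},
  {"travel":[-0.015,-0.018,0],"spin":-3,"jaw":0},
  {"travel":[-0.02,-0.022,0],"spin":-3.8,"jaw":0},
  {"travel":[-0.02,-0.026,0],"spin":-4.6,"jaw":0},
  {"travel":[-0.025,-0.03,0],"spin":-5.4,"jaw":0},
  {"travel":[-0.025,-0.034,0],"spin":-6.2,"jaw":0},
  {"travel":[-0.03,-0.04,0],"spin":-7,"jaw":0},
  {"travel":[-0.03,-0.04,0],"spin":-7,"jaw":0},
  {"travel":[-0.03,-0.04,0],"spin":-7,"jaw":0},
])

```text
t: 23.92
eef_pos: [0.5481, 0.0533, 0.2921]
tcp_rot: [0.521, 0.854, 0.0, -0.0]
ft_force: [-2.9, -0.5, -1.4]
opening: 0.086
gripper_force: 45.0
```

```bash
python3 st.py
```

```text
t 24.2167 pos [0.5482 0.0533 0.2922] F [ 0.03 -3.08  0.9 ] M [ 0.798 -0.004  0.03 ] Mz [0.077 0.032 0.008 0.024 0.034 0.017 0.017] yaw 27.35 zax [-3.e-04  3.e-04 -1.e+00]
tau7 [ 0.5547  0.1839  0.0434 -0.0019 -0.0116 -0.0091 -0.0034] Mzmean 0.03
```

Emit:
servo_tool([
  {"travel":[0,-0.02,0],"spin":-0.8,"jaw":0},
  {"travel":[-0.005,-0.03,0],"spin":-1.6,"jaw":0},
  {"travel":[-0.005,-0.035,0],"spin":-2.4,"jaw":0},
  {"travel":[-0.01,-0.04,0],"spin":-3.2,"jaw":0},
  {"travel":[-0.01,-0.045,0],"spin":-4,"jaw":0},
  {"travel":[-0.015,-0.05,0],"spin":-4.8,"jaw":0},
  {"travel":[-0.015,-0.055,0],"spin":-5.6,"jaw":0},
  {"travel":[-0.02,-0.06,0],"spin":-6.4,"jaw":0},
  {"travel":[-0.02,-0.065,0],"spin":-7.2,"jaw":0},
  {"travel":[-0.02,-0.07,0],"spin":-8,"jaw":0},
  {"travel":[-0.02,-0.07,0],"spin":-8.6,"jaw":0},
  {"travel":[-0.02,-0.07,0],"spin":-8.96,"jaw":0},
  {"travel":[-0.02,-0.07,0],"spin":-8.96,"jaw":0},
  {"travel":[-0.02,-0.07,0],"spin":-8.96,"jaw":0},
])

```text
t: 25.38
eef_pos: [0.5471, 0.0521, 0.2924]
tcp_rot: [0.155, 0.988, 0.0, 0.0]
ft_force: [-0.9, 0.2, -1.1]
opening: 0.085
gripper_force: 45.0
```

```bash
python3 st.py
```

```text
t 25.6833 pos [0.547  0.052  0.2924] F [1.03 0.51 1.13] M [-0.19   0.262 -0.007] Mz [-0.028 -0.025  0.039 -0.014 -0.018 -0.002  0.002] yaw 72.17 zax [ 5.e-04  4.e-04 -1.e+00]
tau7 [ 0.2712  0.0878  0.0205  0.0004 -0.0024  0.0004  0.0045] Mzmean -0.007
```

Emit:
servo_tool([
  {"travel":[0,0,0],"spin":-0.5,"jaw":0},
  {"travel":[0,0,0],"spin":-1,"jaw":0},
  {"travel":[0,0,0],"spin":-1,"jaw":0},
  {"travel":[0,0,0],"spin":-0.5,"jaw":0},
  {"travel":[0,0,0],"spin":0,"jaw":0},
  {"travel":[-0.01,0,-0.06],"spin":0,"jaw":0},
  {"travel":[-0.01,0,-0.12],"spin":0,"jaw":0},
  {"travel":[-0.01,0,-0.12],"spin":0,"jaw":0},
])

```text
t: 26.35
eef_pos: [0.5474, 0.0516, 0.2957]
tcp_rot: [0.155, 0.988, 0.0, 0.0]
ft_force: [-0.1, 0.7, 0.3]
opening: 0.085
gripper_force: 45.0
```

```bash
python3 st.py
```

```text
t 26.65 pos [0.5471 0.0516 0.2952] F [0.15 0.42 0.01] M [-0.     0.014 -0.003] Mz [ 0.017  0.027 -0.037 -0.056 -0.039  0.014  0.054] yaw 72.19 zax [-0.e+00  1.e-04 -1.e+00]
tau7 [-0.0623 -0.0145  0.0038  0.0088  0.0089  0.0076  0.0061] Mzmean -0.003
```

Emit:
servo_tool([
  {"travel":[-0.005,0,-0.08],"spin":0,"jaw":0},
  {"travel":[-0.01,0,-0.16],"spin":0,"jaw":0},
  {"travel":[-0.015,0,-0.24],"spin":0,"jaw":0},
  {"travel":[-0.02,0,-0.32],"spin":0,"jaw":0},
  {"travel":[-0.02,0,-0.32],"spin":0,"jaw":0},
])

```text
t: 27.07
eef_pos: [0.5478, 0.0515, 0.3038]
tcp_rot: [0.155, 0.988, 0.0, 0.0]
ft_force: [0.9, 0.5, -0.2]
opening: 0.087
gripper_force: 45.0
```

```bash
python3 st.py
```

```text
t 27.3667 pos [0.5476 0.0515 0.3031] F [-0.    0.4   0.52] M [-0.007  0.014 -0.007] Mz [-0.032  0.004  0.016  0.018 -0.045  0.018 -0.026] yaw 72.18 zax [-2.e-04  1.e-04 -1.e+00]
tau7 [-0.0081 -0.0053 -0.002  -0.0006 -0.      0.      0.0001] Mzmean -0.007
```

Emit:
servo_tool([
  {"travel":[-0.01,0,-0.2],"spin":0,"jaw":0},
  {"travel":[-0.02,0,-0.5],"spin":0,"jaw":0},
  {"travel":[-0.02,0,-0.9],"spin":0,"jaw":0},
  {"travel":[0,0.2,-1.3],"spin":0,"jaw":0},
  {"travel":[0.4,1,-1.4],"spin":-0.5,"jaw":0},
  {"travel":[0.9,2,-1.4],"spin":-1.2,"jaw":0},
  {"travel":[1.5,3,-1.4],"spin":-1.8,"jaw":0},
  {"travel":[2,4,-1.4],"spin":-2.4,"jaw":0},
  {"travel":[2.5,5,-1.4],"spin":-3,"jaw":0},
  {"travel":[3,6,-1.4],"spin":-3.6,"jaw":0},
  {"travel":[3.5,7,-1.4],"spin":-4.2,"jaw":0},
  {"travel":[4,8,-1.4],"spin":-4.8,"jaw":0},
  {"travel":[4.5,9,-1.4],"spin":-5.4,"jaw":0},
  {"travel":[5,10,-1.4],"spin":-6,"jaw":0},
  {"travel":[5.3,10.6,-1.4],"spin":-6.4,"jaw":0},
  {"travel":[5.4,10.79,-1.4],"spin":-6.52,"jaw":0},
  {"travel":[5.4,10.79,-1.4],"spin":-6.52,"jaw":0},
  {"travel":[5.4,10.79,-1.4],"spin":-6.52,"jaw":0},
  {"travel":[5.4,10.79,-1.4],"spin":-6.52,"jaw":0},
])

```text
t: 28.95
eef_pos: [0.5025, 0.3478, 0.3384]
tcp_rot: [-0.127, 0.992, -0.0, 0.0]
ft_force: [0.5, -0.6, -0.7]
opening: 0.088
gripper_force: 45.0
```

```bash
python3 st.py; python3 - <<'E'
from h import *
c=snap("scene");a=cv2.imread("pics/scene0.png")
o=np.hstack([cv2.resize(x[200:310,250:410],None,fx=2.5,fy=2.5,interpolation=2) for x in(a,c["image"])]);cv2.imwrite("pics/s7a.png",o)
w=snap("wrist");b=cv2.resize(w["image"][160:340,220:420],None,fx=1.6,fy=1.6);q=np.zeros((o.shape[0]+b.shape[0],800,3),np.uint8)
q[:o.shape[0]]=o;q[o.shape[0]:,:b.shape[1]]=b;cv2.imwrite("pics/s7.png",q)
E
```

```text
t 29.25 pos [0.5019 0.3491 0.3384] F [-0.11 -0.15  0.36] M [-0.056  0.001  0.011] Mz [ 0.024 -0.005  0.073 -0.014 -0.003 -0.001  0.004] yaw 104.72 zax [ 1.e-04  1.e-04 -1.e+00]
tau7 [-0.0013 -0.0031 -0.0033 -0.0027 -0.0021 -0.0016 -0.0013] Mzmean 0.011
```

View pics/s7.png

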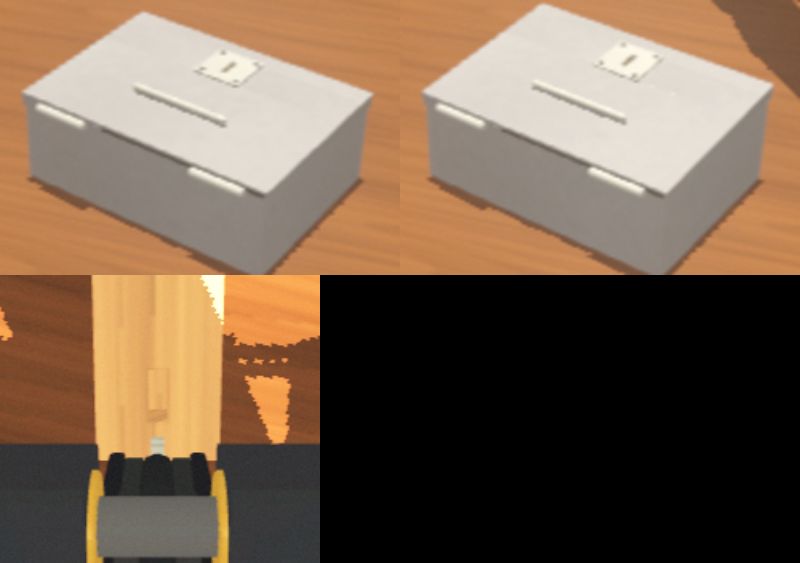

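The lid stays ajar without the key (right-hand crop), and the slot lies straight under the bit at about column 318. Next I'll lower the key into the block.

Emit:
servo_tool([
  {"travel":[0,0.02,0.6],"spin":0,"jaw":0},
  {"travel":[0,0.02,1.4],"spin":0,"jaw":0},
  {"travel":[0,0.02,2.2],"spin":0,"jaw":0},
  {"travel":[0,0.02,2.8],"spin":0,"jaw":0},
  {"travel":[0,0.02,3.2],"spin":0,"jaw":0},
  {"travel":[0,0.02,3.4],"spin":0,"jaw":0},
  {"travel":[0,0.02,3.5],"spin":0,"jaw":0},
  {"travel":[0,0.02,3.6],"spin":0,"jaw":0},
  {"travel":[0,0.02,3.7],"spin":0,"jaw":0},
  {"travel":[0,0.02,3.7],"spin":0,"jaw":0},
])

```text
t: 30.18
eef_pos: [0.5017, 0.3502, 0.246]
tcp_rot: [-0.129, 0.992, 0.0, 0.0]
ft_force: [1.0, 0.3, -0.6]
opening: 0.088
gripper_force: 45.0
```

```bash
python3 st.py
```

```text
t 30.4833 pos [0.5016 0.3502 0.2461] F [-0.16 -0.1   0.23] M [-0.05  -0.006 -0.005] Mz [ 0.027 -0.003  0.024  0.003 -0.022 -0.035 -0.03 ] yaw 104.78 zax [ 4.e-04  4.e-04 -1.e+00]
tau7 [ 0.0007  0.0004  0.0001  0.     -0.     -0.     -0.0001] Mzmean -0.005
```

Emit:
servo_tool([
  {"travel":[0,-0.02,0.1],"spin":0,"jaw":0},
  {"travel":[0,-0.02,0.2],"spin":0,"jaw":0},
  {"travel":[0,-0.02,0.3],"spin":0,"jaw":0},
  {"travel":[0,-0.02,0.4],"spin":0,"jaw":0},
  {"travel":[0,-0.02,0.48],"spin":0,"jaw":0},
  {"travel":[0,-0.02,0.53],"spin":0,"jaw":0},
  {"travel":[0,-0.02,0.55],"spin":0,"jaw":0},
  {"travel":[0,-0.02,0.55],"spin":0,"jaw":0},
])

```text
t: 31.15
eef_pos: [0.5016, 0.3496, 0.2324]
tcp_rot: [-0.129, 0.992, -0.0, -0.0]
ft_force: [-2.1, -1.4, 5.8]
opening: 0.084
gripper_force: 45.0
```

```bash
python3 st.py
```

```text
t 31.45 pos [0.5016 0.3496 0.2325] F [ 2.71 -1.2  -5.69] M [0.222 0.694 0.   ] Mz [-0.026 -0.012 -0.017  0.037 -0.024  0.008  0.037] yaw 104.78 zax [-2.e-04 -0.e+00 -1.e+00]
tau7 [ 0.0001  0.0001 -0.     -0.0001 -0.0001 -0.      0.    ] Mzmean 0.0
```

Seated with 5.7 N of contact. I'll open slowly and retreat straight up.

Emit:
servo_tool([
  {"travel":[0,0,0],"spin":0,"jaw":10},
  {"travel":[0,0,0],"spin":0,"jaw":14},
  {"travel":[0,0,0],"spin":0,"jaw":20},
  {"travel":[0,0,0],"spin":0,"jaw":30},
  {"travel":[0,0,0],"spin":0,"jaw":40},
  {"travel":[0,0,0],"spin":0,"jaw":45},
  {"travel":[0,0,0],"spin":0,"jaw":45},
  {"travel":[0,0,-0.4],"spin":0,"jaw":45},
  {"travel":[0,0,-1],"spin":0,"jaw":45},
  {"travel":[0,0,-2],"spin":0,"jaw":45},
  {"travel":[0,0,-3],"spin":0,"jaw":45},
  {"travel":[0,0,-4],"spin":0,"jaw":45},
  {"travel":[0,0,-5],"spin":0,"jaw":45},
  {"travel":[0,0,-5.1],"spin":0,"jaw":45},
  {"travel":[0,0,-5.1],"spin":0,"jaw":45},
  {"travel":[0,0,-5.1],"spin":0,"jaw":45},
], grip_force=12)

```text
t: 32.78
eef_pos: [0.5015, 0.3495, 0.3596]
tcp_rot: [-0.129, 0.992, 0.0, 0.0]
ft_force: [0.4, -0.7, -0.5]
opening: 0.449
gripper_force: 0.0
```

```bash
python3 st.py; python3 - <<'E'
from h import *
c=snap("wrist");cv2.imwrite("pics/w8full.png",c["image"]);s=snap("scene")
a=cv2.resize(c["image"][50:290,240:400],None,fx=2,fy=2);b=cv2.resize(s["image"][200:295,420:515],(480,480),interpolation=2)
cv2.imwrite("pics/w8.png",np.hstack([a,b]))
g=cv2.cvtColor(c["image"],cv2.COLOR_BGR2GRAY)
k=np.zeros_like(g);k[205:266,300:340]=(g[205:266,300:340]<45)*255
n,l,st,ce=cv2.connectedComponentsWithStats(k);i=1+st[1:,4].argmax();print(st[i],ce[i])
E
```

```text
t 33.0833 pos [0.5016 0.3496 0.3587] F [-0.05 -0.02  0.17] M [-0.05  -0.003  0.013] Mz [-0.     0.003 -0.038  0.038  0.027  0.025  0.04 ] yaw 104.78 zax [-1.e-03 -7.e-04 -1.e+00]
tau7 [-0.0004 -0.0001 -0.0001 -0.      0.     -0.0001 -0.0001] Mzmean 0.013
[313 215  11  47 443] [318.43792325 238.23250564]
```

View pics/w8.png

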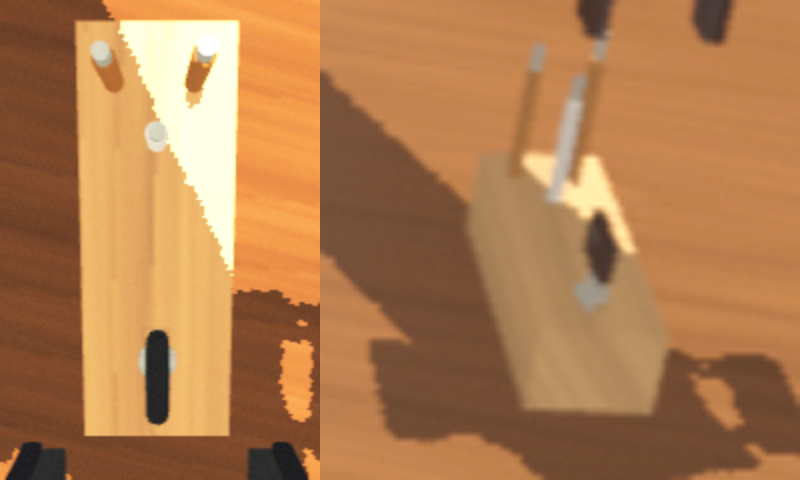

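The key stands upright at (318,238), square in the slot with its collar on the block, and the gripper is clear. I'll hand in.

```bash
python3 -c "
from cell import env
print(env.hand_in())"
```

```text
the job is handed in; nothing more can be done
None
```

I handed the job in at about 33 s of the 72 s allowed, with no verdict shown: the key went home, turned about 82° until the torque rose (0.18 Nm, my reading of its stop) and back home, and at the last look it stood upright in its slot with the lid ajar.

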